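# Fit the lamp module into the microscope's lamp house

## Robot

A 6-joint arm with a two-finger parallel gripper is mounted at the origin on the work surface. World frame = base frame: x ahead of the robot, y to its left, z up, the work surface at z = 0. Lengths are in m, angles in rad, forces in N, time in s.
With the tool pointing down it reaches from about 0.325 to 0.775 m from the base axis. Payload 5.5 kg.
Tool frame: the origin (TCP) lies between the finger pads; the fingertips stand 8 mm ahead of it and the grasp point (between the pads) lies 11 mm behind it (tcp_to_tips is the distance from the TCP to the fingertips, in m); z points along the fingers, y is the line along which they close (so a half turn about z gives the same grasp; the last joint's range is limited). The gripper opens to 88 mm and grips with 3 to 60 N. Pads are 20 mm wide; open, the fingers measure 115 mm over their backs; the gripper's body (75 mm by 178 mm) begins 61 mm behind the grasp point.
Start: joints at [-1.159, 0.091, 1.231, -0, 1.82, -0.057], TCP at [0.271, -0.535, 0.231] pointing down, gripper open.
Joint ranges: [-2.87, 2.87], [-0.86, 2.18], [0.17, 2.46], [-1.51, 4.65], [0.06, 2.69], [-2.65, 2.65]. Speed limits (rad/s): [2.57, 2.57, 3.01, 3.14, 3.14, 3.14].

## Interface

Orientations are given as a unit quaternion [w, x, y, z].
In Python, from bench import * gives the robot as it stands. Calls block until the motion is done:
- move_to(position, orientation): joint-space move of the TCP to a pose.
- move_l(position, speed=0.15, orientation=None): straight line of the TCP; orientation=None keeps the orientation; speed is the mean speed in m/s.
- movej(angles): joint-space move.
- gripper_open() and close(): open the fingers fully, or close them until they stop; the grip force is fixed at half the most.
- hold(seconds).
- inverse_kinematics(position, orientation): joint angles nearest the present ones, or None.
- state(): the state.
- get_image(name): name is "scene" or "side" or "wrist"; returns a dict with "frame" (420x560x3 uint8, blue, green, red), "depth" (420x560 float32, m along the optical axis (not along the pixel's ray), 0 where there is no reading), "camera_matrix" (3x3 intrinsics, pixels), "view" (4x4, takes a point from world to camera coordinates). Camera axes: x right, y up, looking along -z (the intrinsics and any distortion apply to the point x, -y, -z); pixel columns grow to the right and rows downward; lengths in m; the calibration is good to about 2 mm. A picture is of the moment at which its call begins.
A pose or a line that the arm cannot do raises IKError and nothing moves.
- job_done(): hands the job in; it is judged then, once.
The state is a dict: "time": time; "joint_pos": joint angles; "dq": joint speeds; "joint_torque": joint torques, N m; "ee_pos": TCP position; "ee_rot": TCP orientation; "ft_force": force on the tool from outside, world axes, zero at the start; "moment": the same for the moment, N m; "finger_gap": finger opening in m; "finger_force": force on a finger pad.
Only numpy, scipy, OpenCV 4.12 (cv2) and the standard library are available. Lean on these libraries where they do the work, as an engineer would, in place of code of your own. Each camera call takes 0.05 s, during which the arm holds its last target. There are 200 camera calls.

## Task

Fit the LED lamp module from the parts tray into the round socket on top of the lamp house: squeeze its two side tabs together, lower it in, feel gently for the bayonet slots, press it down against the spring contact and, still squeezing, turn it clockwise until it stops. Then let go, so that both tabs spring fully out and lock it. Go gently on the socket and leave the other things on the bench as they are.

Things in the scene. Friction and masses are not known exactly. Their poses are not given: they have to be found in the camera images.
- lamp_module: LED lamp module standing upright in the tray, 75 mm tall, 0.13 to 0.21 kg: steel nose, black skirt 50 mm across (z = 17.5 to 26 mm), finned aluminium head, flat black lid 48 mm across. Origin: centre of the underside of the nose; z up. The nose is 36 mm across, its foot chamfered, z = 0 to 17.5 mm. A half turn about z gives the same part.
- grip (a point): point on the module's axis midway between its two black ribbed squeeze tabs, 55 mm above its origin; axes as the module. The tabs face +y and -y. Pads 20 mm wide, 26 mm tall, 60 mm over both when out, 51 mm when squeezed in. Below each pad, z = 19 to 24 mm over the module's origin, a latch tooth 10 mm wide moves with it: tip 30 mm from the axis when out, 25.5 mm when in.
- lugs (a point): point on the module's axis level with the underside of its two bayonet lugs, 7 mm above its origin; axes as the module. The lugs point to +x and -x, are 8 mm wide and 4 mm high and reach 24.5 mm from the axis.
- tab_a (a joint): how far the tab on the module's +y side is squeezed in, m: 0 sprung fully out, 0.0045 fully in (spring 3 N when out, 7.5 N when in)
- tab_b (a joint): the same for the tab on the -y side
- lamp_house: fixed white box with black fins, 125 x 105 mm, 100 mm tall, on rubber feet; a round dovetail nose with a lens points to its own -x. Origin: centre of its underside; z up. The socket, an aluminium ring 66 mm across and 33 mm tall, stands upright at the centre of its top.
- port (a point): centre of the socket's mouth, level with its rim, 133 mm above the bench; axes as the lamp house. From the rim a collar of 54 mm inner diameter goes 10 mm down to the flange. The teeth of the module pass into it only when squeezed in. The collar has just two notches, 16 mm wide, into which the teeth spring where the module is turned fully clockwise.
- flange (a point): centre of the flange's top, 10 mm below port; axes as the lamp house. Flange 5 mm thick, 38 mm bore, two opposite slots 13 mm wide for the lugs. The ring is clamped at an angle that is not measured: the slot line lies within 0.44 rad either way of the house's x axis (seen from above, or felt: the lugs rest on the flange and drop in over the slots). From lug drop to stop: 0.61 rad clockwise.
- seat (a point): where the module's origin is when locked, 26 mm below port; axes as the lamp house. Turning is possible only with it between here and 1.5 mm lower (bottom). From 6 mm above here a contact plate pushes up on the nose, 1 N per mm. Clockwise is as seen from above; the lugs cannot turn the other way. It turns with under 0.15 N m up to the stop.
- dust_cap: bystander in the tray: black plastic disc, 60 mm across, 12 mm high; origin under its centre
- hex_driver: bystander in the tray: screwdriver 120 mm long, lying, under 30 mm high; origin at its middle, underneath
- oil_bottle: bystander: small bottle, 28 mm across, 62 mm tall; origin under its centre
- objective: bystander: microscope objective standing, 25 mm across, 46 mm tall; origin under its centre
- filter_cube: bystander: black filter cube, 36 x 30 x 36 mm; origin under its centre
- objective_case: bystander: round clear case with black cap, 46 mm across, 76 mm tall; origin under its centre
- slide_box: bystander: blue slide box, 90 x 170 x 32 mm; origin under its centre
- tape_roll: bystander: roll of tape lying flat, 84 mm across, 19 mm high; origin under its centre
Things that resemble listed ones, but are neither listed nor needed, are in the scene too. What is shaped like the lamp_module but purple or turquoise is not meant.

How it is judged:
On the way, in this order (a step that is already met when the one before it is completed fails the run):
1. the module is lifted out of the tray with both tabs squeezed in (value of joint each of tab_a, tab_b above 0.003 m and height (world z) of lamp_module above 0.06 m), for 0.2 s.
2. the module is pressed down in the socket, its lugs below the flange, both tabs still squeezed in (value of joint each of tab_a, tab_b above 0.003 m and horizontal distance between lamp_module and port below 0.003 m and z of lamp_module in the frame of port below -0.0245 m), for 0.1 s.
At the end, for the whole second after the job is handed in: The module sits in the socket, within 3 mm of its centre, at least 24.5 mm below the rim's plane (lugs under the flange), within 0.06 rad of upright, at rest, and both tabs have sprung out into the notches (each within 1 mm of fully out) (horizontal distance between lamp_module and port below 0.003 m and z of lamp_module in the frame of port below -0.0245 m and angle between lamp_module's own z axis and vertical below 0.06 rad and value of joint each of tab_a, tab_b below 0.001 m and linear speed of lamp_module below 0.01 m/s); the robot touches nothing.
It fails at once if the module is forced against the lamp house or its socket with more than 80 N (contact force between lamp_module and lamp_house above 80 N).
It fails at once if a bystander is pushed more than 30 mm from its place (distance of any of dust_cap, hex_driver, oil_bottle, objective, filter_cube, objective_case, slide_box, tape_roll from where it was at the start of the episode above 0.03 m).
It also fails if it takes over 67 s, if anything falls off the work surface, if the arm or the gripper's body presses on something with over 40 N, if the wrist force passes 120 N, or if a joint passes its speed limit or range.

## Working session

There is one attempt and no reset: what is moved stays moved. The work goes in short steps, each a Python script; the robot and the scene stay as the last script left them, time stands still between calls to the robot, and variables do not carry over. Pictures are saved under pics/ and viewed, at most 10 in all, crops included, and the job is handed in when it is done.

```bash
ls; mkdir -p pics
cat > h.py <<'E'
from bench import *
import numpy as np, cv2
from scipy.spatial.transform import Rotation as R
def snap(n):
    d=get_image(n); np.savez('pics/%s.npz'%n,**{k:np.array(v) for k,v in d.items()}); return d
def load(n): return dict(np.load('pics/%s.npz'%n))
def cloud(d):
    K=d['camera_matrix'];V=np.linalg.inv(d['view']);z=d['depth']
    v,u=np.mgrid[:z.shape[0],:z.shape[1]]
    P=np.stack([(u-K[0,2])/K[0,0]*z,-(v-K[1,2])/K[1,1]*z,-z],-1)
    return P@V[:3,:3].T+V[:3,3]
def q(yaw): # tool down; tool y axis horizontal, tool x at angle yaw
    r=(R.from_euler('z',yaw)*R.from_euler('x',np.pi)).as_quat(); return [r[3],r[0],r[1],r[2]]
E
python3 - <<'E'
from h import *
for n in('scene','side'):
    d=snap(n)
    cv2.imwrite(f'pics/{n}0.png',cv2.resize(d['frame'],(800,600)))
s=state();print(s)
E
```

```text
pics
{'time': 0.1, 'joint_pos': array([-1.15870892e+00,  9.17987451e-02,  1.23174212e+00, -9.05505209e-07,
        1.81976803e+00, -5.66902865e-02]), 'dq': array([ 0.0011089 , -0.00087049, -0.00123697,  0.0021119 , -0.00182621,
        0.00105106]), 'joint_torque': array([ 2.44749041e-03, -4.47856164e+01, -4.07570100e+01,  7.01408624e-02,
        2.83741899e-02, -1.01062649e-04]), 'ee_pos': array([ 0.27098689, -0.53505561,  0.22962402]), 'ee_rot': array([-8.44530718e-04,  9.72656131e-01,  2.32248391e-01, -1.52117606e-04]), 'ft_force': array([ 0.15254259, -0.69284552, -0.0159735 ]), 'moment': array([ 0.0677661 , -0.02146605, -0.03187437]), 'finger_force': 0.0, 'finger_gap': 0.087989480639654}
```

View pics/scene0.png

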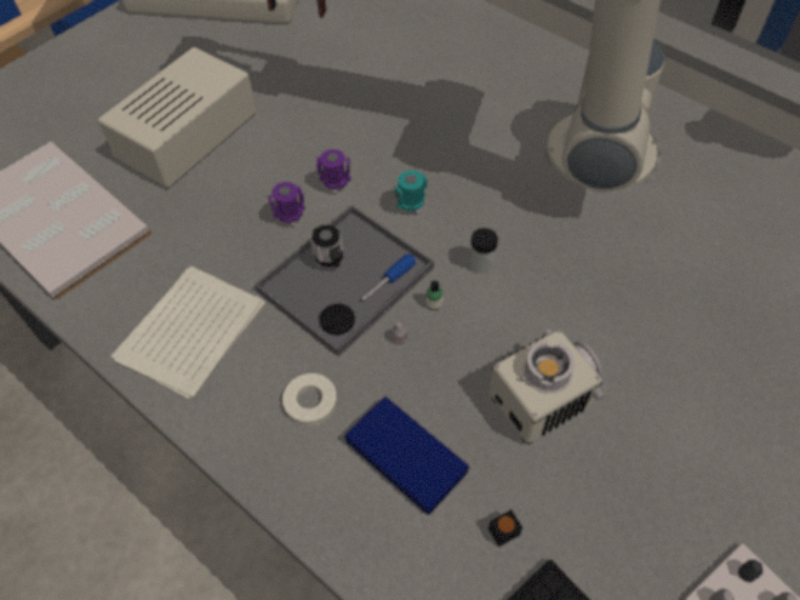

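View pics/side0.png

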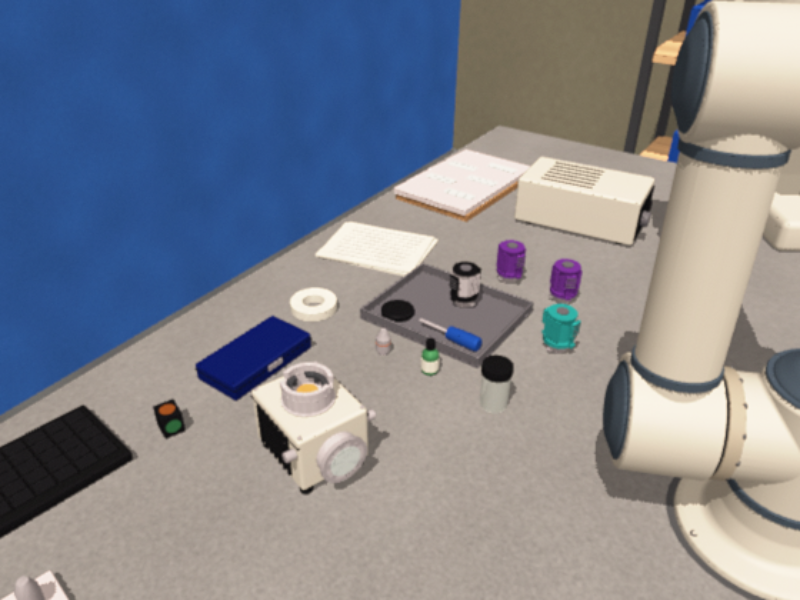

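Scene picture: silver/black module at (326,245) in the tray. The lookalikes are purple at (287,202) and (334,169), and turquoise at (411,190). Only the tray one fits, being aluminium with a black lid and tabs. The socket is at (548,366). Next I'll compute positions and look closer with the wrist camera.

Run:
```python
from h import *
d=load('scene');P=cloud(d)
def p(u,v): return P[int(v*.7),int(u*.7)].round(4)
print('lid',p(326,236),'rim',[p(*a) for a in((548,345),(526,366),(571,366),(548,386))],'tray',p(340,280),'turq',p(411,176))
# points of rim height
x=P.reshape(-1,3); c=p(548,386)
m=(np.hypot(*(x[:,:2]-c[:2]).T)<.1)&(abs(x[:,2]-.133)<.005); r=x[m]; print('rim bbox',m.sum(),r.min(0),r.max(0))
c=p(326,236); m=(np.hypot(*(x[:,:2]-c[:2]).T)<.05)&(abs(x[:,2]-c[2])<.004); r=x[m]; print('lid bbox',m.sum(),r.min(0),r.max(0),np.median(r,0))
d=get_image('wrist'); V=np.linalg.inv(d['view']); s=state()
w,a,b,c=s['ee_rot']; Rt=R.from_quat([a,b,c,w])
print('cam in tool',Rt.inv().apply(V[:3,3]-s['ee_pos']),'\n',Rt.inv().as_matrix()@V[:3,:3],d['camera_matrix'])
cv2.imwrite('pics/crop1.png',cv2.resize(load('scene')['frame'][130:260,170:320],(800,600)))
```

```text
lid [ 0.55   -0.2133  0.0813] rim [array([0.5141, 0.2044, 0.1259]), array([0.5611, 0.2003, 0.1221]), array([0.5274, 0.251 , 0.134 ]), array([0.5652, 0.2409, 0.1166])] tray [ 0.5679 -0.1761  0.0059] turq [ 0.3533 -0.1937  0.0806]
rim bbox 290 [0.5030811  0.1895331  0.12800565] [0.57185744 0.2565373  0.13776534]
lid bbox 234 [ 0.52499179 -0.24225354  0.07735608] [ 0.57352773 -0.19134794  0.08521418] [ 0.54999047 -0.21483746  0.08127718]
cam in tool [ 0.06958844  0.0001688  -0.15366393] 
 [[ 5.47283333e-04  9.66706782e-01  2.55886103e-01]
 [ 9.99999837e-01 -4.87245992e-04 -2.98020242e-04]
 [-1.63418711e-04  2.55886225e-01 -9.66706891e-01]] [[291.46162136   0.         281.9444468 ]
 [  0.         291.46162136 211.54991364]
 [  0.           0.           1.        ]]
```

Run:
```python
from h import *
move_to([.549,-.216,.235],q(1.2)); hold(.3); d=snap('wrist'); print(state()['joint_pos'],state()['time'])
import shutil; shutil.move('pics/wrist.npz','pics/wm.npz')
P=cloud(d);x=P.reshape(-1,3);m=(np.hypot(x[:,0]-.549,x[:,1]+.216)<.05)&(abs(x[:,2]-.081)<.003);r=x[m];print('lid',r.min(0),r.max(0),m.sum())
cv2.imwrite('pics/wm.png',cv2.resize(d['frame'],(800,600)))
move_to([.537,.223,.285],q(2.0)); hold(.3); d=snap('wrist'); print(state()['joint_pos'],state()['time'])
shutil.move('pics/wrist.npz','pics/ws.npz')
P=cloud(d);x=P.reshape(-1,3);m=(np.hypot(x[:,0]-.537,x[:,1]-.223)<.05)&(abs(x[:,2]-.133)<.003);r=x[m];print('rim',r.min(0),r.max(0),m.sum())
cv2.imwrite('pics/ws.png',cv2.resize(d['frame'],(800,600)))
```

```text
[-4.33436072e-01  6.48012896e-02  1.25064843e+00 -2.52115940e-05
  1.82613477e+00 -6.16982451e-02] 2.0583
lid [ 0.52502319 -0.23994036  0.07800102] [ 0.5714614  -0.1931338   0.08265179] 1265
[ 3.34228589e-01  5.91813706e-02  1.16764407e+00 -2.64397302e-05
  1.91488666e+00 -9.41225301e-02] 4.0333
rim [0.50352672 0.18985848 0.13010192] [0.57038507 0.2563234  0.13513321] 866
```

View pics/wm.png

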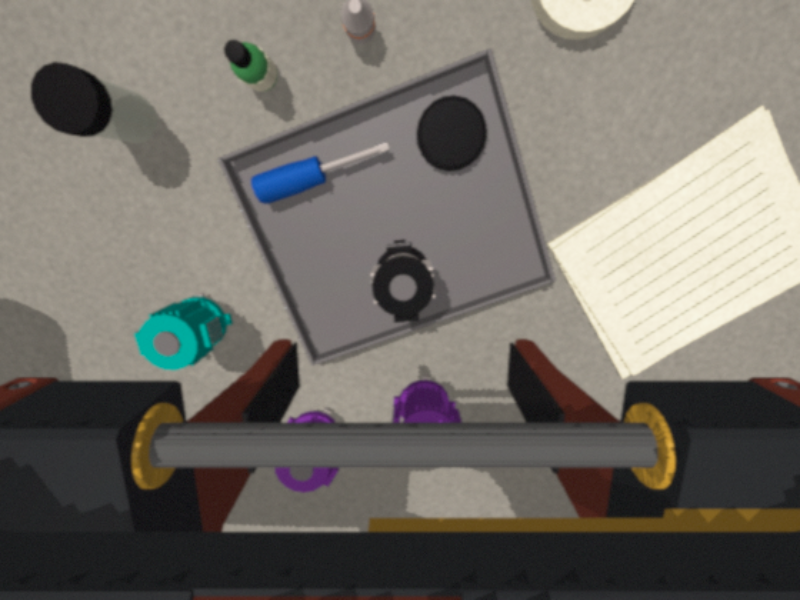

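View pics/ws.png

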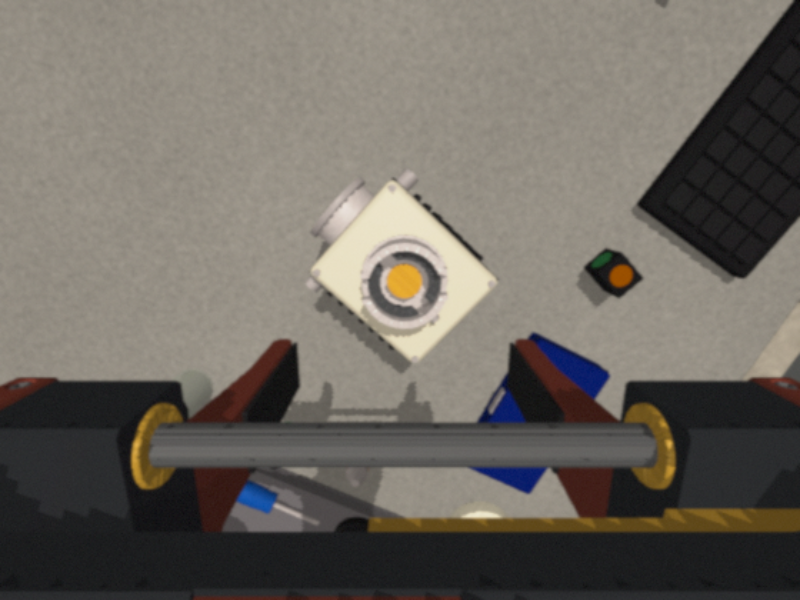

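Module at (403,283) with tabs at (400,245) and (407,315). Socket at (404,282), and slots seem to show at about (380,262) and (425,305). I'll rectify both to world axes for exact angles.

Run:
```python
from h import *
def ortho(f,c,z,half=.045,N=400):
    d=load(f);V=d['view'];K=d['camera_matrix']
    g=np.array([[-1,1],[1,1],[1,-1],[-1,-1]])*half+c  # up=+y, right=+x
    X=np.c_[g,np.full(4,z),np.ones(4)]@V.T
    uv=(X[:,:3]*[1,-1,-1])@K.T; uv=uv[:,:2]/uv[:,2:]
    H=cv2.getPerspectiveTransform(uv.astype(np.float32),np.float32([[0,0],[N,0],[N,N],[0,N]]))
    return cv2.warpPerspective(d['frame'],H,(N,N),flags=cv2.INTER_CUBIC)
a=ortho('wm',[.5485,-.2165],.072);b=ortho('ws',[.537,.223],.123)
cv2.imwrite('pics/ortho.png',np.hstack([a,b]))
```

```text
(no output)
```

View pics/ortho.png

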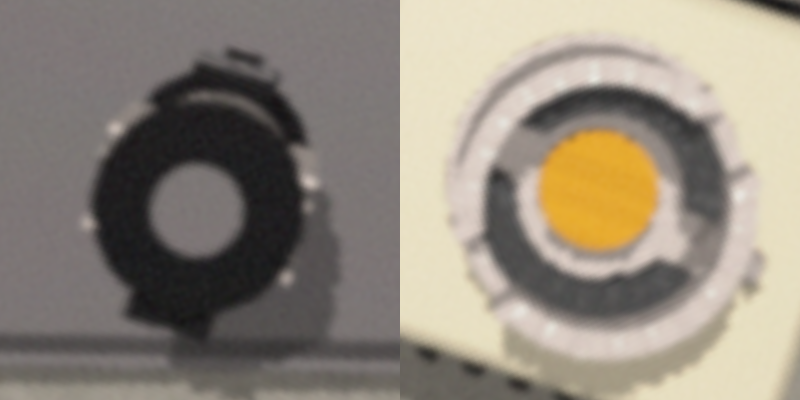

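Rectified view: tabs lie along about 1.32 rad, from (237,62) to (170,313). The flange slots are at (518,155) and (705,240), so the slot line is about -0.43 rad. I'll re-measure both centres with the wrist in the working yaw, so any camera bias cancels, then grasp.

```bash
cat >> h.py <<'E'
def hullc(c,z):
    d=snap('wrist'); x=cloud(d)
    m=(np.hypot(x[...,0]-c[0],x[...,1]-c[1])<.045)&(abs(x[...,2]-z)<.0035)
    h=cv2.convexHull((x[m][:,:2]*1e4).astype(np.float32)); M=cv2.moments(h)
    (cc,r)=cv2.minEnclosingCircle(h)
    return np.array([M['m10'],M['m01']])/M['m00']/1e4, 2e-4*np.sqrt(M['m00']/np.pi), np.array(cc)/1e4, r*2e-4, np.median(x[m][:,2])
E
python3 - <<'E'
from h import *
import shutil
move_to([.537,.223,.285],q(2.71)); hold(.4); print('socket',hullc([.537,.223],.133)); shutil.move('pics/wrist.npz','pics/ws2.npz')
move_to([.5485,-.2165,.235],q(2.89)); hold(.4); print('module',hullc([.5485,-.2165],.081)); shutil.move('pics/wrist.npz','pics/wm2.npz')
s=state();print(s['time'],s['ee_pos'],s['joint_pos'])
def ortho(f,c,z,half=.04,N=400):
    d=load(f);V=d['view'];K=d['camera_matrix']
    g=np.array([[-1,1],[1,1],[1,-1],[-1,-1]])*half+c
    X=np.c_[g,np.full(4,z),np.ones(4)]@V.T
    uv=(X[:,:3]*[1,-1,-1])@K.T; uv=uv[:,:2]/uv[:,2:]
    H=cv2.getPerspectiveTransform(uv.astype(np.float32),np.float32([[0,0],[N,0],[N,N],[0,N]]))
    return cv2.warpPerspective(d['frame'],H,(N,N),flags=cv2.INTER_CUBIC)
cv2.imwrite('pics/ortho2.png',np.hstack([ortho('wm2',[.5485,-.2165],.074),ortho('ws2',[.537,.223],.123)]))
E
```

```text
socket (array([0.53724791, 0.22295127]), np.float64(0.06611487048858597), array([0.53727197, 0.22307285]), 0.06893245849609375, np.float64(0.13272581226766517))
module (array([ 0.54809605, -0.21744547]), np.float64(0.04678138843696038), array([ 0.54812363, -0.21739202]), 0.047575390625000005, np.float64(0.07897680357425696))
7.275 [ 0.54858895 -0.21625467  0.23501504] [-4.33184314e-01  6.39756635e-02  1.25145104e+00 -7.92968499e-06
  1.82614429e+00 -1.75282966e+00]
```

View pics/ortho2.png

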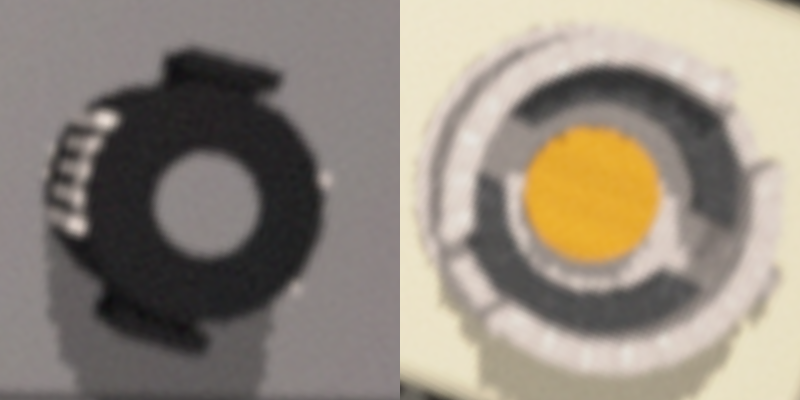

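Slot line about -0.43 rad again: slots (503,150) and (708,245), with the collar notches at (745,130) and (465,285), about 0.5 rad, consistent with the stop. Tabs are at (222,70) and (152,325), so 1.30 rad. Now grasping.

Run:
```python
from h import *
m=[.5481,-.2174]
def st():
    s=state();print(round(s['time'],2),s['ee_pos'].round(4),s['ft_force'].round(2),s['moment'].round(3),round(s['finger_gap'],4),round(s['finger_force'],1))
move_to([*m,.12],q(2.87)); move_l([*m,.0495],speed=.08); st()
close(); hold(.3); st()
move_l([*m,.10],speed=.08); hold(.3); st()
move_l([*m,.24],speed=.2); hold(.2); st()
move_to([.5372,.2230,.24],q(2.71)); hold(.5); st()
d=get_image('side'); cv2.imwrite('pics/side1.png',cv2.resize(d['frame'][180:360,130:370],(800,600),interpolation=cv2.INTER_CUBIC))
```

```text
8.84 [ 0.5485 -0.2176  0.0502] [-0.2   0.01 -0.03] [ 0.065 -0.085 -0.019] 0.0878 0.0
9.84 [ 0.5485 -0.2174  0.0503] [-1.23  1.75  5.37] [ 0.212 -0.05  -0.028] 0.0483 30.0
10.93 [ 0.5479 -0.2173  0.0994] [ 0.62  0.42 -1.43] [ 0.041 -0.14   0.011] 0.0482 30.0
11.97 [ 0.5476 -0.2172  0.2381] [ 0.39 -0.54 -2.29] [ 0.026 -0.18   0.043] 0.0483 30.0
14.09 [0.5373 0.2229 0.24  ] [-0.3   0.43 -0.86] [-0.016 -0.183  0.006] 0.048 30.0
```

View pics/side1.png

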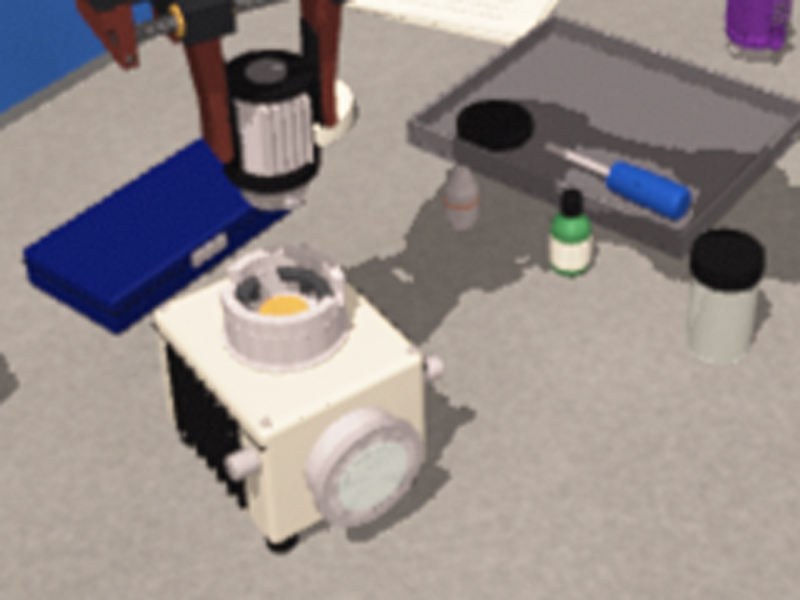

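```bash
cat >> h.py <<'E'
def st(b=np.zeros(3)):
    s=state();print(round(s['time'],2),(s['ee_pos']*1e3).round(2),(s['ft_force']-b).round(1),s['moment'].round(2),round(s['finger_gap'],4)); return s
def down(xy,z0,z1,b,step=.001,lim=8,yaw=None):
    z=z0
    while z>z1+1e-6:
        z-=step; move_l([*xy,z],speed=.02); s=st(b)
        if np.linalg.norm(s['ft_force']-b)>lim: break
    return z
E
python3 - <<'E'
from h import *
xy=[.5372,.2230]
move_l([*xy,.171],speed=.1); hold(.3); b=state()['ft_force']; np.save('b.npy',b); print(b)
print(down(xy,.171,.1585,b,step=.0015,lim=6))
E
```

```text
[ 0.1134403   0.10474883 -1.77144168]
15.53 [537.13 222.96 169.32] [0.2 0.3 1. ] [-0.02 -0.19 -0.05] 0.0481
15.78 [537.12 222.98 167.79] [ 0.1 -0.3  0.3] [ 0.05 -0.07 -0.06] 0.0482
16.03 [537.13 222.99 166.34] [-0.1 -0.3 -0. ] [ 0.   -0.05 -0.01] 0.0485
16.28 [537.15 222.98 164.86] [0.  0.1 0. ] [ 0.08 -0.1   0.04] 0.0479
16.53 [537.12 222.99 163.32] [-0.3 -0.2  0.7] [ 0.02 -0.18  0.02] 0.0485
16.78 [537.15 222.97 161.84] [0.6 1.  0.2] [ 0.03 -0.07  0.  ] 0.0484
17.03 [537.12 223.   160.33] [ 0.3 -0.4 -0.2] [-0.   -0.21  0.07] 0.0485
17.28 [537.18 223.   158.9 ] [-0.  -0.9  0.3] [ 0.03 -0.14 -0.01] 0.0482
17.53 [537.29 223.04 157.7 ] [0.1 0.3 1.6] [-0.01 -0.15 -0.05] 0.0481
0.1575
```

Run:
```python
from h import *
b=np.load('b.npy')
print(down([.5372,.2230],.1575,.1505,b,step=.001,lim=13))
```

```text
17.78 [537.3  223.02 156.74] [-0.7  0.3  2.9] [ 0.02 -0.09  0.05] 0.0483
18.03 [537.29 223.04 155.74] [-0.6 -0.1  2.8] [-0.02 -0.04  0.01] 0.0483
18.28 [537.3  223.02 154.74] [-0.3 -0.2  4.7] [-0.07 -0.11 -0.04] 0.0482
18.53 [537.29 223.04 153.76] [ 0.7 -0.   5.3] [-0.01 -0.01  0.03] 0.0482
18.78 [537.32 223.01 152.79] [-0.7 -0.6  6.3] [-0.03  0.01 -0.01] 0.0486
19.03 [537.32 223.05 152.02] [-0.9  1.   7.5] [-0.06  0.04  0.06] 0.0486
19.28 [537.37 223.02 151.87] [-1.5 -0.9 10.4] [-0.21  0.27  0.04] 0.0483
0.1505
```

Run:
```python
from h import *
b=np.load('b.npy'); xy=[.5373,.2230]
move_l([*xy,.1522],speed=.02); hold(.2); s=st(b); m0=s['moment'][2]
y=2.71
while y>2.0:
    y-=.06; move_to([*xy,.1522],q(y)); hold(.1); s=st(b)
    e=s['ee_rot']; print('   yaw cmd %.3f act %.3f'%(y,2*np.arctan2(e[2],e[1])))
    if abs(s['moment'][2]-m0)>.5 or np.linalg.norm(s['ft_force']-b)>25: break
```

```text
19.73 [537.35 222.99 152.25] [0.2 0.  8. ] [-0.11  0.03  0.02] 0.0482
20.08 [537.5  222.98 152.31] [-0.4 -0.7  6.4] [-0.09 -0.08 -0.04] 0.0484
   yaw cmd 2.650 act 2.650
20.43 [537.54 222.92 152.3 ] [ 1.6 -0.   7. ] [-0.16 -0.12 -0.04] 0.0481
   yaw cmd 2.590 act 2.590
20.78 [537.62 222.9  152.32] [ 0.7 -0.6  6.4] [-0.13 -0.16 -0.01] 0.0485
   yaw cmd 2.530 act 2.530
21.13 [537.65 222.83 152.31] [-0.2 -0.5  6.9] [-0.14 -0.13  0.01] 0.0483
   yaw cmd 2.470 act 2.470
21.48 [537.63 222.85 152.36] [-0.  -0.6  6.8] [-0.21 -0.14 -0.02] 0.0484
   yaw cmd 2.410 act 2.410
21.83 [537.64 222.82 152.32] [ 0.8 -1.   7.1] [-0.2  -0.12  0.01] 0.0482
   yaw cmd 2.350 act 2.350
22.18 [537.63 222.8  152.33] [-0.1 -0.6  6.6] [-0.25 -0.15 -0.02] 0.0487
   yaw cmd 2.290 act 2.290
22.53 [537.65 222.76 152.35] [ 0.2 -0.5  6.9] [-0.2  -0.13 -0.02] 0.0479
   yaw cmd 2.230 act 2.230
22.88 [537.62 222.76 152.34] [ 0.3 -1.2  7.1] [-0.25 -0.15  0.04] 0.0482
   yaw cmd 2.170 act 2.170
23.23 [537.63 222.73 152.34] [ 0.6 -1.2  6.9] [-0.34 -0.12 -0.03] 0.0484
   yaw cmd 2.110 act 2.110
23.58 [537.52 222.69 152.32] [ 0.2 -1.7  6. ] [-0.27 -0.06  0.11] 0.0483
   yaw cmd 2.050 act 2.050
23.93 [537.5  222.82 152.29] [ 0.1 -2.3  7.5] [-0.3  -0.11  0.89] 0.0485
   yaw cmd 1.990 act 1.991
```

Stop reached: moment 0.9 N m at yaw 1.99. I'll ease the torque slightly, release, retreat and look.

Run:
```python
from h import *
b=np.load('b.npy'); xy=[.5374,.2229]
move_to([*xy,.1522],q(2.02)); hold(.2); st(b)
gripper_open(); hold(.3); st(b)
move_l([*xy,.29],speed=.12); hold(.3); st(b)
print('lid',hullc([.537,.223],.182)); d=load('wrist')
def ortho(d,c,z,half=.045,N=600):
    V=d['view'];K=d['camera_matrix']
    g=np.array([[-1,1],[1,1],[1,-1],[-1,-1]])*half+c
    X=np.c_[g,np.full(4,z),np.ones(4)]@V.T
    uv=(X[:,:3]*[1,-1,-1])@K.T; uv=uv[:,:2]/uv[:,2:]
    H=cv2.getPerspectiveTransform(uv.astype(np.float32),np.float32([[0,0],[N,0],[N,N],[0,N]]))
    return cv2.warpPerspective(d['frame'],H,(N,N),flags=cv2.INTER_CUBIC)
s=get_image('side')['frame'][220:350,160:280]
cv2.imwrite('pics/end.png',np.hstack([ortho(d,[.5372,.223],.172)[:, :400] if 0 else cv2.resize(ortho(d,[.5372,.223],.172),(400,400)),cv2.resize(s,(400,400),interpolation=cv2.INTER_CUBIC)]))
```

```text
24.38 [537.53 222.73 152.28] [-0.3 -2.   6.7] [-0.28 -0.01  0.45] 0.0486
25.46 [537.39 222.9  152.21] [ 0.  -0.2  1.3] [-0.1  -0.1  -0.02] 0.0877
27.06 [537.31 222.87 289.58] [-0.5 -0.7  2. ] [-0.02 -0.13 -0.03] 0.0878
lid (array([0.5375005 , 0.22249051]), np.float64(0.04708605122381388), array([0.53739351, 0.22226528]), 0.04794864501953125, np.float64(0.18198284358862932))
```

View pics/end.png

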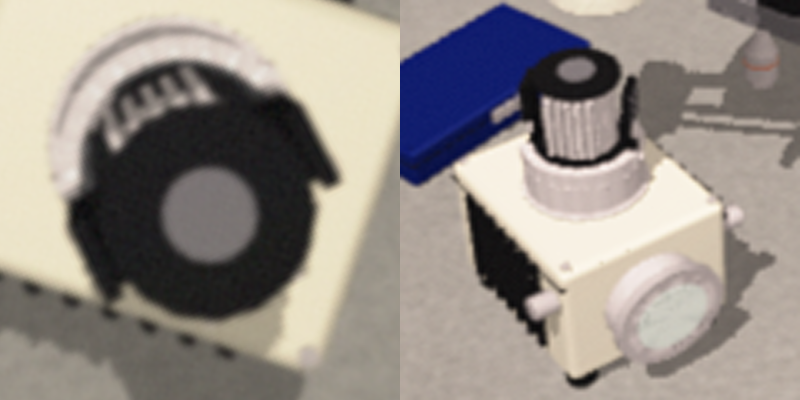

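The lid is at z = 0.182 (seat 0.107 + 0.075) and centred, and the tabs at (95,250) and (310,150) line up with the notches. I'll check the tab spread numerically, since from the picture it falls between the in and out values.

Run:
```python
from h import *
x=cloud(load('wrist')).reshape(-1,3); c=np.array([.5375,.2225])
r=x[:,:2]-c; m=(x[:,2]>.160)&(x[:,2]<.1785)&(np.hypot(*r.T)<.045)
for a in (.42,.47,.52):
    n=np.array([np.cos(a),np.sin(a)]); t=np.array([-n[1],n[0]])
    k=m&(abs(r@t)<.009); p=np.sort(r[k]@n); print(a,k.sum(),p[:6].round(4),p[-6:].round(4))
# pre-grasp reference (tabs known out)
x=cloud(load('wm2')).reshape(-1,3); r=x[:,:2]-[.5481,-.2174]; m=(x[:,2]>.058)&(x[:,2]<.0755)&(np.hypot(*r.T)<.045)
n=np.array([np.cos(1.3),np.sin(1.3)]);t=np.array([-n[1],n[0]]);k=m&(abs(r@t)<.009);p=np.sort(r[k]@n);print('ref',p[:6].round(4),p[-6:].round(4))
```

```text
0.42 230 [-0.0311 -0.0311 -0.0307 -0.0301 -0.03   -0.0299] [0.0297 0.0297 0.0297 0.0298 0.0299 0.0299]
0.47 227 [-0.0308 -0.0307 -0.0305 -0.0304 -0.0304 -0.0303] [0.0295 0.0295 0.0295 0.0295 0.0295 0.0296]
0.52 237 [-0.0311 -0.0308 -0.0307 -0.0307 -0.0304 -0.0303] [0.0297 0.0297 0.0297 0.03   0.0301 0.0308]
ref [-0.0305 -0.0305 -0.0305 -0.0304 -0.0304 -0.0304] [0.0303 0.0304 0.0305 0.0305 0.0306 0.0306]
```

Both tabs are fully out: 60.3 mm across, against 60.9 mm when I measured them free in the tray. Handing in.

```bash
python3 -c "
from bench import *
print(job_done())"
```

```text
the job is handed in; nothing more can be done
None
```

The lamp module is in the socket and turned clockwise to the stop, with both tabs measured sprung fully out (about 60 mm across). The arm was clear and touching nothing when I handed the job in at about 27 s; the judge's verdict was not shown.

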